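# Relay changeover on the test panel

### The arm

A 7-joint arm with a two-finger parallel gripper is mounted at the origin on a cart in front of the work surface, level with it; the furniture and walls round the work are solid. World frame = base frame: x ahead of the robot, y to its left, z up, the work surface at z = 0. Lengths are in m, angles in rad, forces in N, time in s.
With the tool pointing down it reaches from about 0.425 to 0.95 m from the base axis. Payload 4.7 kg.
Tool frame: the origin (TCP) lies on the centre line of the jaws, within the pads' length; the fingertips stand 17 mm ahead of it and the grasp point (between the pads) lies 2 mm behind it; z points along the fingers, y is the line along which they close (so a half turn about z gives the same grasp; the last joint's range is limited). The gripper opens to 87 mm and grips with 3 to 60 N. Pads are 19 mm wide; open, the fingers measure 117 mm over their backs; the gripper's body (75 mm by 190 mm) begins 51 mm behind the grasp point.
Start: joints at [1.201, 0.469, -0.049, 1.532, 0.024, 1.141, -0.082], TCP at [0.226, -0.636, 0.24] pointing down, gripper open.
Joint ranges: [-2.59, 2.59], [-0.33, 1.99], [-1.39, 1.29], [0.1, 2.45], [-1.04, 4.18], [0.21, 1.99], [-2.66, 2.66]. Speed limits (rad/s): [2.57, 2.57, 3.14, 3.14, 3.14, 3.14, 3.14].

### API

Orientations are given as a unit quaternion [x, y, z, w].
In Python, from bench import manip gives the robot as it stands.
- The arm moves only by the tool move_arm, never from a script. Its argument "targets" is one flat list of numbers, 7 for each row, row after row: the closure, from 0 (fully open) to 1 (shut), then the shift along the tool's x, y, z scaled (see below), then the turn, a rotation vector about the tool's x, y, z scaled (see below). In form: [claw, x, y, z, wx, wy, wz, claw, x, y, z, wx, wy, wz, ...]. A call has 1 to 5 rows; each row is the pose to reach, as a shift and turn from the pose commanded when the call began, along the tool's axes at that moment; what a row does not reach only later rows make up. The controller multiplies each number of a shift by 1 m and each number of a turn by 60 degrees. A row lasts 1/8 s, in which the tool goes at most 62.5 mm and 10.7 degrees, less where a joint would pass 70% of its speed; a pose out of reach is approached as far as the arm can. A call with a number of a shift or a turn outside -1 to 1 is refused whole. A call with a gripper value outside its range is refused whole. The fingers move at their own pace and stop on an object; "newtons" is the grip in N (left out, the last holds). Time passes only in rows, so rows that repeat a pose let the fingers close. It gives the time, the measured TCP pose, the force, the opening and the grip force at its end, in the units of the state.
- manip.read_state(): the state, without advancing time (a new reading comes with each control period).
- manip.capture(name): name is "scene" or "top" or "wrist"; returns a dict with "pixels" (400x640x3 uint8, red, green, blue), "mtx" (3x3 intrinsics, pixels), "view" (4x4, takes a point from world to camera coordinates); the wrist camera has in their place "mount" (4x4, takes a point from camera to tool coordinates, whose origin is the TCP and whose axes are the flange's). Camera axes: x right, y up, looking along -z (the intrinsics and any distortion apply to the point x, -y, -z); pixel columns grow to the right and rows downward; lengths in m; the calibration is good to about 2 mm. A picture is of the moment at which its call begins: read the wrist's pose just before it. There is no depth.
- manip.job_done(): hands the job in; it is judged then, once.
Trained networks look in a picture, given as the dict that the camera call returned (one of the last four; its "shot" number tells which), for a name from the list of things; names that differ only in an ending like _2 or _b are one class to them, and where a whole thing is asked for, a point or a joint stands for the part that bears it (a point fixed in the world has none). Each returns a list of dicts, best first, with "confidence" (0 to 1); they miss things now and then, are a little off and sometimes report something else, mostly with a low value. They report only what shows in the picture. A call takes as long as a camera call.
- manip.regions_of(thing, picture): "mask" (400x640 bool, what is visible of it).
- manip.spot_point(thing, picture): "centre" ([x, y, z] in m, in world coordinates, good to about 4 mm: a listed point, or the origin of a listed thing).
The state is a dict: "time_s": time; "joints": joint angles; "joint_velocities": joint speeds; "joint_efforts": joint torques, N m; "eef_pos": TCP position; "tool_rot": TCP orientation; "ft_force": force on the tool from outside, world axes, zero at the start; "moment": the same for the moment, N m; "grip_width": finger opening in m; "grasp_force": force on a finger pad.
Only numpy, scipy, OpenCV 4.12 (cv2) and the standard library are available. Lean on these libraries where they do the work, as an engineer would, in place of code of your own. Each camera call takes 0.05 s, during which the arm holds its last target. There are 200 camera calls.

### The job

The red, blue and green relays each stand in a wrong socket on the test panel. First clear the spare (white) socket: turn the carousel by its knob until the yellow bin is at the notch of the deck, put the yellow relay in that bin and leave the bin there. Then, using the spare socket to change over, plug each of the other three relays fully into the socket with tags of its own colour, upright and square; a relay's pins bend easily, so never put one down on the bench.

Things in the scene. Friction and masses are not known exactly. Their poses are not given: they have to be found in the camera images.
- yellow_relay: plug-in relay, yellow housing, now in the spare socket. All four relays are alike but for colour: box housing 42 mm square on a round stub plug 8 mm long (22 mm diameter, tapering to 15), 44 mm high in all, 0.06 to 0.13 kg. Origin: centre of the plug's underside, z up; the housing spans z = 8 to 44 mm
- red_relay: red relay, same size and origin as yellow_relay, now in the blue socket. At the start every relay's axes are those of its socket, within 0.03 rad. On the panel grip a relay across its x: the next housing that way is 54 mm off, but along y only 22 mm
- blue_relay: blue relay, same size, origin and axes as yellow_relay, now in the green socket
- green_relay: green relay, same size, origin and axes as yellow_relay, now in the red socket
- red_socket: black relay socket, 84 mm (x) by 52 mm (y), red tags at both x ends; all four fixed on a grey panel in two rows of two, 96 mm apart in x, 64 mm in y, in any order. Origin: centre of its underside, 8 mm above the bench; x away from the robot, y along the row. The middle block (58 mm in x) is 30 mm high, with a square well for the plug in its centre, 30 x 30 mm, 11 mm deep; the ends are 21 mm
- blue_socket: socket like red_socket (same size, origin and axes), with blue tags. In any socket a seated relay rests with its housing on the middle block, the relay's origin 22 mm above the socket's origin, with about 4 mm of play each way
- green_socket: socket like red_socket (same size, origin and axes), with green tags
- spare_socket: socket like red_socket (same size, origin and axes), with white tags: the spare one, for changing relays over once the yellow relay is out
- carousel: fixed parts carousel, 236 mm square: four bins (quarter circles, radius 112 mm, yellow, blue, red, green) on a turntable below a clear deck, deck top z = 82 mm. Only the bin at the deck's notch is open: x = -118 to -32 mm, y = -58 to 58 mm, bin middle x = -78 mm, bin floor z = 24 mm, rim 46 mm, walls 50 mm. Origin: centre of the underside, on the turntable's axis; -x points to the notch
- turntable (a joint): turntable angle in rad, counter-clockwise from above; 0 = yellow bin at the notch (its middle lies at the carousel's -x turned by this angle). Stops at +-1.75; stays where left; 0.06 Nm of friction. Turned by the black bar knob on its axis above the deck: bar 46 x 13 mm, z = 92 to 115 mm, its length along the yellow bin's middle line, white line at the yellow end

How it is judged:
On the way, in this order (a step that is already met when the one before it is completed fails the run):
1. first the yellow bin is turned to the notch and the yellow relay put in it, the other three relays still where they were (value of joint turntable between -0.3 and 0.3 rad and x of yellow_relay in the frame of carousel between -0.11 and -0.045 m and y of yellow_relay in the frame of carousel between -0.055 and 0.055 m and z of yellow_relay in the frame of carousel between 0.02 and 0.05 m and linear speed of yellow_relay below 0.02 m/s and distance of each of red_relay, blue_relay, green_relay from where it was at the start of the episode below 0.02 m), for 0.2 s.
2. then one of the other relays is parked in the spare socket (((horizontal distance between red_relay and spare_socket below 0.01 m and z of red_relay in the frame of spare_socket between 0.019 and 0.026 m and angle between red_relay's own z axis and vertical below 0.12 rad and linear speed of red_relay below 0.02 m/s) or (horizontal distance between blue_relay and spare_socket below 0.01 m and z of blue_relay in the frame of spare_socket between 0.019 and 0.026 m and angle between blue_relay's own z axis and vertical below 0.12 rad and linear speed of blue_relay below 0.02 m/s) or (horizontal distance between green_relay and spare_socket below 0.01 m and z of green_relay in the frame of spare_socket between 0.019 and 0.026 m and angle between green_relay's own z axis and vertical below 0.12 rad and linear speed of green_relay below 0.02 m/s))), for 0.2 s.
At the end, for the whole second after the job is handed in: Yellow bin at the notch within 0.3 rad, yellow relay at rest in it. Red, blue and green relay each at rest in the socket of their colour: within 10 mm of its centre, origin 19 to 26 mm above its underside (seated: 22), tilted under 0.12 rad, square within 0.3 rad (value of joint turntable between -0.3 and 0.3 rad and x of yellow_relay in the frame of carousel between -0.11 and -0.045 m and y of yellow_relay in the frame of carousel between -0.055 and 0.055 m and z of yellow_relay in the frame of carousel between 0.02 and 0.05 m and linear speed of each of yellow_relay, red_relay, blue_relay, green_relay below 0.02 m/s and horizontal distance between red_relay and red_socket below 0.01 m and z of red_relay in the frame of red_socket between 0.019 and 0.026 m and angle between each of red_relay, blue_relay, green_relay's own z axis and vertical below 0.12 rad and angle between the x axis of red_relay and the x axis of red_socket, either way round below 0.3 rad and horizontal distance between blue_relay and blue_socket below 0.01 m and z of blue_relay in the frame of blue_socket between 0.019 and 0.026 m and angle between the x axis of blue_relay and the x axis of blue_socket, either way round below 0.3 rad and horizontal distance between green_relay and green_socket below 0.01 m and z of green_relay in the frame of green_socket between 0.019 and 0.026 m and angle between the x axis of green_relay and the x axis of green_socket, either way round below 0.3 rad); the robot touches nothing.
It fails at once if a relay stands or lies on the bench (its origin below 20.5 mm; seated in a socket it is at 30 mm, in a bin at 24 mm or more) (height (world z) of any of red_relay, blue_relay, green_relay, yellow_relay below 0.0205 m).
It also fails if it takes over 125 s, if anything falls off the work surface, if the arm or the gripper's body presses on something with over 40 N, if the wrist force passes 120 N, or if a joint passes its speed limit or range.

## Working session

There is one attempt and no reset: what is moved stays moved. The work goes in short steps, Python scripts to look and compute and a tool call to move; the robot and the scene stay as the last step left them, time stands still between calls to the robot, and variables do not carry over. Pictures are saved under pics/ and viewed, at most 14 in all, crops included, and the job is handed in when it is done.

Besides the shell and the picture viewer there is one more tool, called after "Request:" in YAML: its name, and indented under it one key for each argument. move_arm: Moves the arm, as the interface text tells. Its arguments: {"type":"object","properties":{"targets":{"type":"array"},"newtons":{"type":"number"}},"required":["targets"]}

```bash
mkdir -p pics; ls; cat > h.py <<'E'
import numpy as np, cv2
from scipy.spatial.transform import Rotation as R
from bench import manip
def cap(name,f=None):
    s=manip.read_state(); p=manip.capture(name); p['s']=s
    if f: cv2.imwrite('pics/'+f,p['pixels'][:,:,::-1])
    return p
def view(p):
    if 'view' in p: return np.array(p['view'])
    T=np.eye(4); T[:3,:3]=R.from_quat(p['s']['tool_rot']).as_matrix(); T[:3,3]=p['s']['eef_pos']
    return np.linalg.inv(T@np.array(p['mount']))
def ray(p,u,v):
    K=np.array(p['mtx']); d=np.linalg.solve(K,[u,v,1.]); d=np.array([d[0],-d[1],-d[2]])
    W=np.linalg.inv(view(p)); return W[:3,3],W[:3,:3]@d
def onz(p,u,v,z):
    o,d=ray(p,u,v); return o+d*(z-o[2])/d[2]
def proj(p,X):
    c=view(p)@np.append(X,1); q=np.array(p['mtx'])@[c[0],-c[1],-c[2]]; return q[:2]/q[2]
E
python3 - <<'E'
from h import *
print({k:np.round(v,3) if not isinstance(v,str) else v for k,v in manip.read_state().items()})
for n in ('scene','top'):
    p=cap(n,n+'0.png'); print(n,[k for k in p])
    for t in ['yellow_relay','red_relay','blue_relay','green_relay','red_socket','blue_socket','green_socket','spare_socket','carousel','turntable']:
        print(t,[(np.round(r['centre'],3).tolist(),round(r['confidence'],2)) for r in manip.spot_point(t,p)][:2])
E
```

```text
pics
{'time_s': np.float64(0.0), 'joints': array([ 1.201,  0.469, -0.049,  1.534,  0.024,  1.141, -0.082]), 'joint_velocities': array([-0.   , -0.001,  0.001, -0.001, -0.001,  0.001,  0.001]), 'joint_efforts': array([-1.0000e-03, -5.0798e+01, -8.2000e-02, -2.3615e+01, -6.2000e-02,
        3.8000e-02,  0.0000e+00]), 'eef_pos': array([ 0.225, -0.636,  0.239]), 'tool_rot': array([ 0.986,  0.17 , -0.   , -0.001]), 'ft_force': array([-0.017, -0.433, -0.675]), 'moment': array([ 0.031, -0.026,  0.002]), 'grasp_force': np.float64(0.0), 'grip_width': np.float64(0.087)}
scene ['pixels', 'mtx', 'view', 'shot', 's']
yellow_relay [([0.534, -0.023, 0.031], 0.91), ([0.522, 0.046, 0.032], 0.27)]
red_relay [([0.429, 0.033, 0.027], 0.95)]
blue_relay [([0.525, 0.046, 0.029], 0.97), ([0.427, 0.029, 0.007], 0.33)]
green_relay [([0.43, -0.035, 0.029], 0.79)]
red_socket [([0.436, -0.031, 0.007], 0.97), ([0.527, -0.022, 0.01], 0.68)]
blue_socket [([0.427, 0.031, 0.007], 0.74)]
green_socket [([0.525, 0.043, 0.006], 0.95)]
spare_socket [([0.527, -0.022, 0.01], 0.8), ([0.427, 0.034, 0.027], 0.75)]
carousel [([0.502, 0.326, 0.005], 0.88)]Traceback (most recent call last):
  File "<stdin>", line 6, in <module>
ValueError: it knows: blue_relay, blue_socket, carousel, green_relay, green_socket, red_relay, red_socket, spare_socket, yellow_relay
```

```bash
python3 - <<'E'
from h import *
p=cap('top','top0.png')
for t in ['yellow_relay','red_relay','blue_relay','green_relay','red_socket','blue_socket','green_socket','spare_socket','carousel']:
    print(t,[(np.round(r['centre'],3).tolist(),round(r['confidence'],2)) for r in manip.spot_point(t,p)][:2])
E
```

```text
yellow_relay [([0.528, -0.022, 0.03], 0.58)]
red_relay [([0.431, 0.029, 0.029], 0.83)]
blue_relay [([0.523, 0.044, 0.028], 0.85)]
green_relay [([0.435, -0.034, 0.028], 0.62), ([0.428, 0.029, 0.029], 0.46)]
red_socket [([0.433, -0.033, 0.01], 0.69)]
blue_socket [([0.425, 0.034, 0.013], 0.74)]
green_socket [([0.424, 0.033, 0.012], 0.63), ([0.522, 0.046, 0.007], 0.61)]
spare_socket [([0.525, 0.044, 0.027], 0.66), ([0.529, -0.026, 0.011], 0.61)]
carousel [([0.497, 0.334, 0.004], 0.77)]
```

View pics/scene0.png

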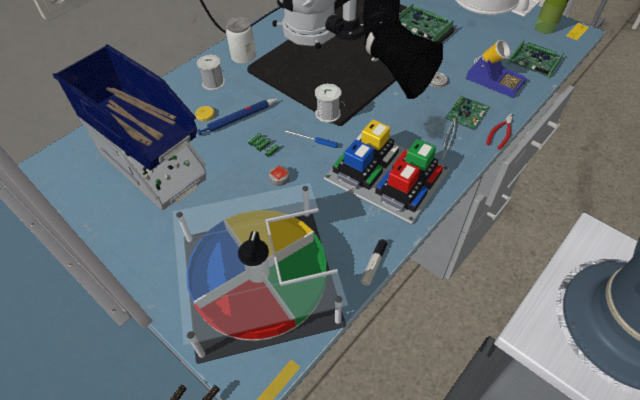

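View pics/top0.png

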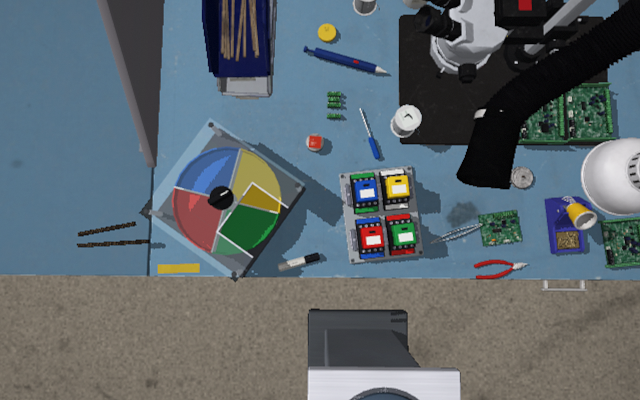

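The scene picture shows the panel around (395,165) and the carousel around (260,265), with its notch to the right. In the top view the relays are at (368,188), (397,188), (370,237) and (402,233), and the carousel axis is at (221,197) with its notch to the lower right. A black hood hangs near (487,160).

```bash
python3 - <<'E'
from h import *
a=cv2.imread('pics/top0.png'); b=cv2.imread('pics/scene0.png')
A=cv2.resize(a[110:290,140:310],None,fx=2.3,fy=2.3,interpolation=cv2.INTER_CUBIC)
B=cv2.resize(b[180:360,170:350],None,fx=2.2,fy=2.2,interpolation=cv2.INTER_CUBIC)
h=max(A.shape[0],B.shape[0]); A=cv2.copyMakeBorder(A,0,h-A.shape[0],0,0,0); B=cv2.copyMakeBorder(B,0,h-B.shape[0],0,0,0)
cv2.imwrite('pics/c.png',np.hstack([A,B])[:, :800])
t=cap('top'); s=cap('scene')
def tri(uv1,uv2):
    o1,d1=ray(s,*uv1);o2,d2=ray(t,*uv2)
    x=np.linalg.lstsq(np.c_[d1,-d2],o2-o1,rcond=None)[0]
    return np.round((o1+d1*x[0]+o2+d2*x[1])/2,3)
print('hood tip', tri((412,95),(485,185)), tri((375,55),(460,180)), tri((438,65),(508,185)))
print('corners top', [np.round(onz(t,u,v,.082),3) for u,v in ((210,122),(150,212),(237,278),(303,186))])
print('corners sc', [np.round(onz(s,u,v,.082),3) for u,v in ((178,212),(196,358),(344,320),(310,185))])
print('edge',onz(t,380,277,0), 'knob', onz(t,221,197,.115))
for n,p in(('t',t),('s',s)): print(n,np.linalg.inv(view(p))[:3,3])
E
```

```text
hood tip [ 0.549 -0.208  0.024] [ 0.549 -0.085  0.198] [ 0.529 -0.231  0.1  ]
corners top [array([0.655, 0.358, 0.082]), array([0.472, 0.471, 0.082]), array([0.344, 0.296, 0.082]), array([0.526, 0.169, 0.082])]
corners sc [array([0.656, 0.355, 0.082]), array([0.443, 0.494, 0.082]), array([0.326, 0.322, 0.082]), array([0.527, 0.169, 0.082])]
edge [0.34153638 0.00575164 0.        ] knob [0.4993862  0.32393782 0.115     ]
t [0.41646354 0.13367812 0.93735776]
s [0.15575258 0.55069531 0.73303194]
```

View pics/c.png

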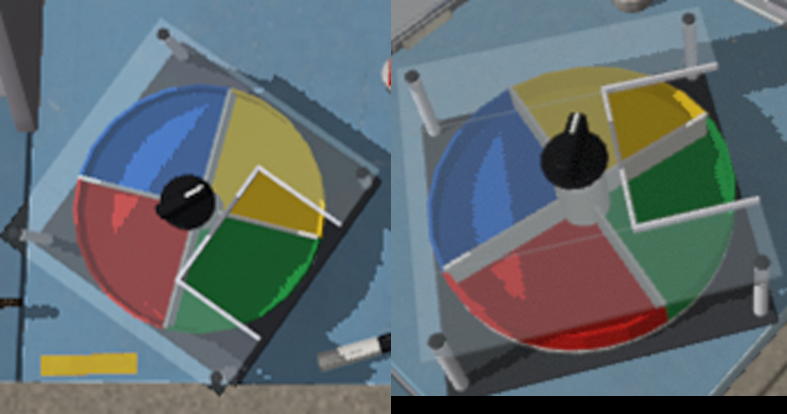

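The pictures show that the knob's white line points along the yellow bin's middle at about −59° in world, and the notch is at about −126°. So the turntable needs about 67° clockwise. The hood hangs at roughly (0.55, −0.1..−0.2, 0.1..0.2), so I'll come round it on the base side.

```bash
cat >> h.py <<'E'
def plan(pos,ydeg):
    """steps (world pos, closing-line angle) -> one row per call in tool axes, units of move_arm"""
    s=manip.read_state(); R0=R.from_quat(s['tool_rot']); p0=np.array(s['eef_pos'])
    a=np.radians(ydeg); y=np.array([np.cos(a),np.sin(a),0]); z=np.array([0,0,-1.]); x=np.cross(y,z)
    Rt=R.from_matrix(np.c_[x,y,z]); rv=(R0.inv()*Rt).as_rotvec(); d=R0.inv().apply(np.array(pos)-p0)
    rows=max(np.linalg.norm(d)/.0625,np.degrees(np.linalg.norm(rv))/10.7)
    print('shift',np.round(d,4),'turn/60deg',np.round(np.degrees(rv)/60,4),'rows %.1f'%rows, 'now',np.round(p0,4),'yang %.2f'%np.degrees(np.arctan2(*R0.as_matrix()[[1,0],1])))
def det(p,names):
    for t in names: print(t,[(np.round(r['centre'],4).tolist(),round(r['confidence'],2)) for r in manip.spot_point(t,p)][:3])
E
python3 -c "
from h import *
plan([.3,-.3,.36],-40);plan([.44,.12,.36],6)"
```

```text
shift [ 0.1824 -0.292  -0.1205] turn/60deg [ 1.000e-04 -0.000e+00 -5.079e-01] rows 5.8 now [ 0.2257 -0.6362  0.2396] yang -70.47
shift [ 0.4548 -0.641  -0.1205] turn/60deg [ 1.0000e-04  0.0000e+00 -1.2746e+00] rows 12.7 now [ 0.2257 -0.6362  0.2396] yang -70.47
```

Request:
move_arm:
  targets: [0,0.03,-0.03,-0.04,0,0,-0.1,0,0.06,-0.07,-0.08,0,0,-0.2,0,0.09,-0.12,-0.1,0,0,-0.3,0,0.12,-0.17,-0.11,0,0,-0.4,0,0.15,-0.22,-0.12,0,0,-0.5]
  newtons: 20

```text
time_s: 1.72
eef_pos: [0.2938, -0.3767, 0.3603]
tool_rot: [0.907, 0.42, 0.0, 0.001]
ft_force: [0.4, 0.3, 0.6]
grip_width: 0.087
grasp_force: 0.0
```

```bash
python3 -c "
from h import *
plan([.42,.12,.36],6)"
```

```text
shift [ 4.606e-01 -2.248e-01 -1.000e-04] turn/60deg [ 0.001   0.0008 -0.7712] rows 8.2 now [ 0.2938 -0.3767  0.3603] yang -40.27
```

Request:
move_arm:
  targets: [0,0.05,-0.03,0,0,0,-0.1,0,0.1,-0.06,0,0,0,-0.2,0,0.15,-0.08,0,0,0,-0.3,0,0.2,-0.11,0,0,0,-0.4,0,0.25,-0.13,0,0,0,-0.5]

```text
time_s: 2.35
eef_pos: [0.3568, -0.1021, 0.3599]
tool_rot: [0.768, 0.641, -0.0, 0.001]
ft_force: [0.5, -0.8, -0.3]
grip_width: 0.0868
grasp_force: 0.0
```

```bash
python3 - <<'E'
from h import *
p=cap('wrist','w0.png'); print(np.round(p['mount'],3).tolist(),np.round(p['mtx'],1).tolist())
plan([.42,.12,.36],6)
E
```

```text
[[0.0, 0.964, 0.267, 0.073], [1.0, -0.0, -0.0, 0.002], [-0.0, 0.267, -0.964, -0.145], [0.0, 0.0, 0.0, 1.0]] [[319.3, 0.0, 313.9], [0.0, 319.3, 195.9], [0.0, 0.0, 1.0]]
shift [0.2222 0.0247 0.0008] turn/60deg [ 0.0025 -0.0015 -0.2588] rows 3.6 now [ 0.3589 -0.095   0.3603] yang -9.53
```

View pics/w0.png

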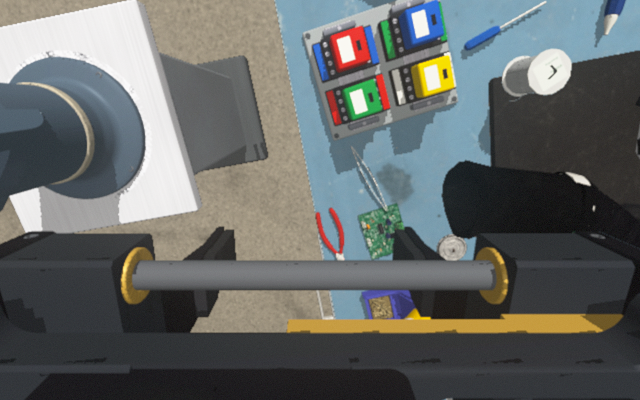

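The wrist view shows all four relays in the panel: red (348,48), blue (420,22), green (362,100), yellow (428,75). The hood's mouth is at about x=450, rows 165 to 235.

Request:
move_arm:
  targets: [0,0.05,0.01,0,0,0,-0.09,0,0.1,0.02,0,0,0,-0.18,0,0.13,0.03,0,0,0,-0.26,0,0.13,0.03,0,0,0,-0.26]

```text
time_s: 2.9
eef_pos: [0.4105, 0.0203, 0.3598]
tool_rot: [0.673, 0.74, 0.0, 0.0]
ft_force: [-0.5, -0.7, -0.4]
grip_width: 0.0869
grasp_force: 0.0
```

```bash
python3 - <<'E'
from h import *
t=cap('top'); w=cap('wrist','w1.png'); 
N=['yellow_relay','red_relay','blue_relay','green_relay','red_socket','blue_socket','green_socket','spare_socket','carousel']
det(w,N)
print(w['s']['eef_pos'])
cv2.imwrite('pics/t1.png',t['pixels'][:,:,::-1])
# hood: old wrist view vs top
w0=dict(mtx=w['mtx'],mount=w['mount'],s=dict(tool_rot=[.768,.641,0,.001],eef_pos=[.3589,-.095,.3603]))
import math
from scipy.spatial.transform import Rotation as R
w0['s']['tool_rot']=(R.from_matrix(np.c_[[math.sin(math.radians(9.53)),math.cos(math.radians(9.53)),0],[math.cos(math.radians(9.53)),-math.sin(math.radians(9.53)),0],[0,0,-1]])).as_quat()
def tri(a,uv1,b,uv2):
    o1,d1=ray(a,*uv1);o2,d2=ray(b,*uv2)
    x=np.linalg.lstsq(np.c_[d1,-d2],o2-o1,rcond=None)[0]
    return np.round((o1+d1*x[0]),3),np.round((o2+d2*x[1]),3)
print(tri(w0,(455,165),t,(460,178)),tri(w0,(447,232),t,(508,187)))
E
```

```text
yellow_relay [([0.5294, -0.019, 0.0305], 0.88), ([0.4286, 0.0322, 0.0294], 0.46)]
red_relay [([0.43, 0.0336, 0.0278], 0.84)]
blue_relay [([0.5269, 0.0443, 0.0324], 0.67), ([0.5271, -0.0218, 0.0076], 0.17)]
green_relay [([0.4332, -0.0348, 0.028], 0.85)]
red_socket [([0.4367, -0.0329, 0.0044], 0.61)]
blue_socket [([0.4269, 0.0391, 0.0014], 0.86)]
green_socket [([0.5217, 0.0416, 0.0097], 0.8)]
spare_socket [([0.5267, -0.024, 0.0074], 0.58)]
carousel [([0.5216, 0.0414, 0.013], 0.25)]
[0.41005102 0.01857851 0.35956776]
(array([ 0.536, -0.122,  0.108]), array([ 0.54 , -0.134,  0.112])) (array([ 0.526, -0.218,  0.094]), array([ 0.524, -0.231,  0.099]))
```

View pics/w1.png

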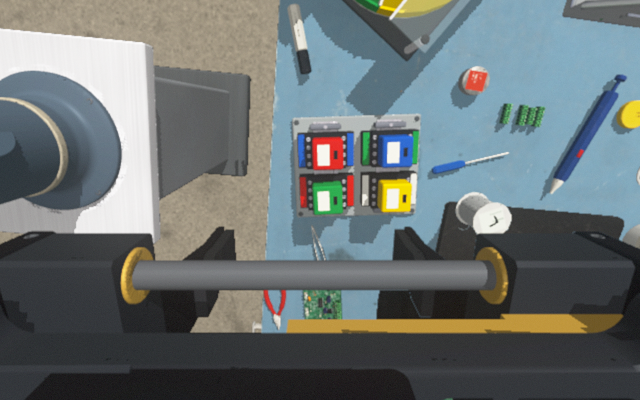

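All four relays are seen cleanly; the panel is at (293–421, 115–217) and the hood is clear of it (nearest side y≈−0.125). Now I'll go to the carousel.

```bash
python3 - <<'E'
from h import *
from scipy.optimize import least_squares
# local grid (socket frame): red(-,-), blue(-,+), green(+,+), spare(+,-)
L=dict(red=(-.048,-.032),blue=(-.048,.032),green=(.048,.032),spare=(.048,-.032))
D=[('red',.436,-.031),('blue',.427,.031),('green',.525,.043),('spare',.527,-.022),('spare',.534,-.023),('blue',.429,.033),('green',.525,.046),('red',.430,-.035),
('red',.433,-.033),('blue',.425,.034),('green',.522,.046),('spare',.529,-.026),('spare',.528,-.022),('blue',.431,.029),('green',.523,.044),('red',.435,-.034),
('spare',.5294,-.019),('blue',.43,.0336),('green',.5269,.0443),('red',.4332,-.0348),('red',.4367,-.0329),('blue',.4269,.0391),('green',.5217,.0416),('spare',.5267,-.024)]
def f(v):
    c,s=np.cos(v[2]),np.sin(v[2]); return np.ravel([[v[0]+c*L[n][0]-s*L[n][1]-x, v[1]+s*L[n][0]+c*L[n][1]-y] for n,x,y in D])
r=least_squares(f,[.478,.006,.1],loss='soft_l1',f_scale=.003); v=r.x; print(v,np.degrees(v[2]),np.std(r.fun))
c,s=np.cos(v[2]),np.sin(v[2])
for n in L: print(n,np.round([v[0]+c*L[n][0]-s*L[n][1],v[1]+s*L[n][0]+c*L[n][1]],4))
plan([.515,.30,.36],31)
E
```

```text
[0.47871283 0.00519532 0.10495602] 6.013537188391702 0.0024781494256453855
red [ 0.4343 -0.0317]
blue [0.4276 0.032 ]
green [0.5231 0.042 ]
spare [ 0.5298 -0.0216]
shift [ 0.2716  0.1297 -0.0005] turn/60deg [ 1.000e-04  2.000e-04 -4.319e-01] rows 4.8 now [0.4099 0.018  0.3596] yang 5.09
```

Request:
move_arm:
  targets: [0,0.05,0.03,0,0,0,-0.08,0,0.11,0.05,0,0,0,-0.17,0,0.16,0.08,0,0,0,-0.26,0,0.21,0.1,0,0,0,-0.35,0,0.27,0.13,0,0,0,-0.43]

```text
time_s: 4.08
eef_pos: [0.5148, 0.2954, 0.3594]
tool_rot: [0.493, 0.87, -0.0, 0.0]
ft_force: [1.5, -0.4, 1.2]
grip_width: 0.0871
grasp_force: 0.0
```

```bash
sleep 0; python3 - <<'E'
from h import *
cap('wrist'); cap('top');cap('top'); w=cap('wrist','w2.png'); det(w,['carousel']); print(w['s']['eef_pos'],w['s']['tool_rot'])
import pickle; pickle.dump(w,open('w2.pkl','wb'))
E
```

```text
carousel [([0.5011, 0.3286, -0.0027], 0.82)]
[0.51300537 0.29785848 0.35815322] [ 4.90569831e-01  8.71399159e-01  9.06307628e-05 -2.17676538e-03]
```

View pics/w2.png

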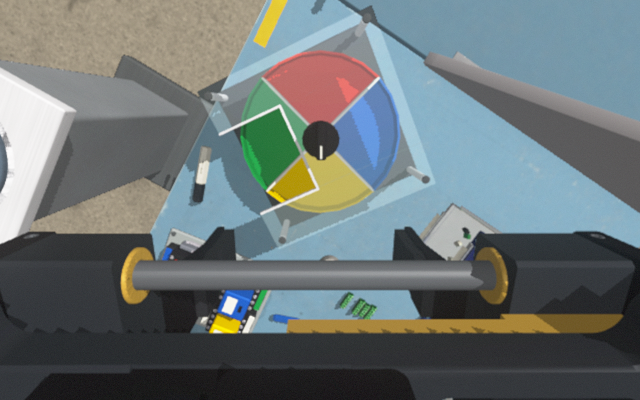

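The wrist view shows the knob disc centred at (320,139) with its white line pointing straight down the image. The notch edges run (218,134)–(281,106)–(319,189)–(262,213).

```bash
python3 - <<'E'
from h import *
import pickle; w=pickle.load(open('w2.pkl','rb'))
print('knob',onz(w,320,139,.095),onz(w,320,139,.115))
P=[onz(w,u,v,.082)[:2] for u,v in ((218,134),(281,106),(319,189),(262,213))]
print(np.round(P,4))
d1=P[0]-P[1];d2=P[3]-P[2];d3=P[2]-P[1]
print([np.degrees(np.arctan2(d[1],d[0])) for d in (d1,d2,d3)], np.linalg.norm(d3))
m=(P[1]+P[2])/2; a=np.degrees(np.arctan2(d3[1],d3[0]))-90; print('notchdir',a)
for k in (-126,): 
  for D in (a,): u=np.array([np.cos(np.radians(D)),np.sin(np.radians(D))]); print('centre from notch',m-.032*u)
C=[onz(w,u,v,.082)[:2] for u,v in ((368,18),(434,184),(274,255),(204,88))]; print('corner',np.round(C,3),np.mean(C,0))
# white line endpoints & bins
g=w['pixels'][115:165,295:345]; hsv=cv2.cvtColor(g,cv2.COLOR_RGB2HSV); ys,xs=np.where((hsv[...,1]<60)&(hsv[...,2]>150)); print('white',list(zip(xs+295,ys+115))[:40])
L=[onz(w,u,v,.115)[:2] for u,v in ((320,139),(320.5,155))]; d=L[1]-L[0];print(np.degrees(np.arctan2(d[1],d[0])))
# bin boundaries around yellow z .05
c=onz(w,320,146,.05)[:2]
B=[onz(w,u,v,.05)[:2] for u,v in ((372,191),(268,190))]
print([np.degrees(np.arctan2(*(b-np.array([.4985,.327]))[::-1])) for b in B])
plan([.498,.327,.2],31)
E
```

```text
knob [0.50253018 0.33155773 0.095     ] [0.50129735 0.33291874 0.115     ]
[[0.3867 0.2674]
 [0.4393 0.3403]
 [0.5373 0.2727]
 [0.4876 0.2024]]
[np.float64(-125.83089168133013), np.float64(-125.23907297375561), np.float64(-34.59058009290045)] 0.1190247846959264
notchdir -124.59058009290045
centre from notch [0.50648343 0.33283923]
corner [[0.478 0.481]
 [0.667 0.359]
 [0.533 0.156]
 [0.346 0.309]] [0.50590026 0.32630767]
white [(np.int64(297), np.int64(115)), (np.int64(298), np.int64(115)), (np.int64(299), np.int64(115)), (np.int64(300), np.int64(115)), (np.int64(301), np.int64(115)), (np.int64(338), np.int64(115)), (np.int64(339), np.int64(115)), (np.int64(340), np.int64(115)), (np.int64(341), np.int64(115)), (np.int64(342), np.int64(115)), (np.int64(343), np.int64(115)), (np.int64(298), np.int64(116)), (np.int64(299), np.int64(116)), (np.int64(300), np.int64(116)), (np.int64(301), np.int64(116)), (np.int64(302), np.int64(116)), (np.int64(337), np.int64(116)), (np.int64(338), np.int64(116)), (np.int64(339), np.int64(116)), (np.int64(340), np.int64(116)), (np.int64(341), np.int64(116)), (np.int64(342), np.int64(116)), (np.int64(299), np.int64(117)), (np.int64(300), np.int64(117)), (np.int64(301), np.int64(117)), (np.int64(302), np.int64(117)), (np.int64(303), np.int64(117)), (np.int64(336), np.int64(117)), (np.int64(337), np.int64(117)), (np.int64(338), np.int64(117)), (np.int64(339), np.int64(117)), (np.int64(340), np.int64(117)), (np.int64(341), np.int64(117)), (np.int64(300), np.int64(118)), (np.int64(301), np.int64(118)), (np.int64(302), np.int64(118)), (np.int64(303), np.int64(118)), (np.int64(304), np.int64(118)), (np.int64(335), np.int64(118)), (np.int64(336), np.int64(118))]
-56.651734846912916
[np.float64(-11.751618472509062), np.float64(-101.02998834933683)]
shift [0.0363 0.0036 0.159 ] turn/60deg [-0.0012  0.0002 -0.0015] rows 2.6 now [0.5137 0.2941 0.359 ] yang 30.91
```

Request:
move_arm:
  targets: [0,0.02,0.01,0.05,0,0,0,0,0.037,0.01,0.1,0,0,-0.03,0,0.037,0.01,0.14,0,0,-0.03,0,0.037,0.01,0.159,0,0,-0.03,0,0.037,0.01,0.159,0,0,-0.03]

```text
time_s: 4.95
eef_pos: [0.5038, 0.3296, 0.2003]
tool_rot: [0.48, 0.877, -0.001, 0.0]
ft_force: [-0.6, -0.2, 0.9]
grip_width: 0.0874
grasp_force: 0.0
```

```bash
python3 - <<'E'
from h import *
cap('wrist'); cap('wrist'); w=cap('wrist','w3.png'); print(w['s']['eef_pos'])
for f in [(.502,.33,.115),(.502,.33,.092)]: print(proj(w,f))
plan([.502,.33,.113],33)
import pickle; pickle.dump(w,open('w3.pkl','wb'))
E
```

```text
[0.50438863 0.3313454  0.2023667 ]
[308.36090211 204.92035676]
[308.72823726 196.76010893]
shift [-0.0002 -0.0032  0.0896] turn/60deg [ 0.0033  0.0002 -0.0057] rows 1.4 now [0.5043 0.3317 0.2026] yang 32.66
```

View pics/w3.png

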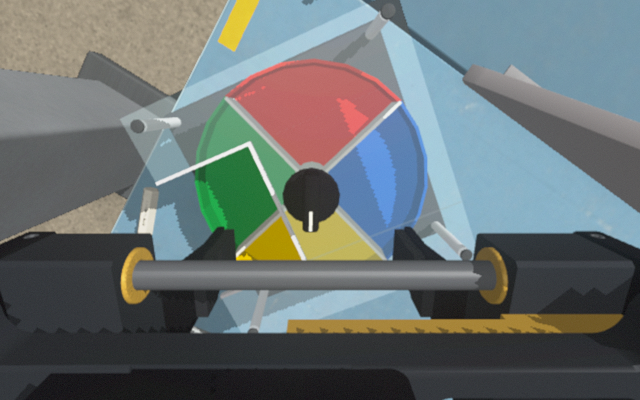

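The knob sits at (311,194) with its bar upright in the picture, so it is centred to about 2 mm. Go down and grip.

Request:
move_arm:
  targets: [0,0,-0.002,0.05,0,0,0,0,0,-0.002,0.087,0,0,0,0,0,-0.002,0.087,0,0,0,1,0,-0.002,0.087,0,0,0,1,0,-0.002,0.087,0,0,0]
  newtons: 15

```text
time_s: 5.72
eef_pos: [0.5026, 0.3314, 0.1159]
tool_rot: [0.479, 0.878, 0.002, 0.001]
ft_force: [0.3, 0.1, -0.6]
grip_width: 0.0741
grasp_force: 0.0
```

Request:
move_arm:
  targets: [1,0,0,0,0,0,0,1,0,0,0,0,0,0,1,0,0,0,0,0,0,1,0,0,0,0,0,0]

```text
time_s: 6.22
eef_pos: [0.5016, 0.3303, 0.1136]
tool_rot: [0.479, 0.878, -0.0, 0.0]
ft_force: [0.6, -0.6, -0.5]
grip_width: 0.035
grasp_force: 0.0
```

Request:
move_arm:
  targets: [1,0,0,0,0,0,0,1,0,0,0,0,0,0,1,0,0,0,0,0,0,1,0,0,0,0,0,0]

```text
time_s: 6.72
eef_pos: [0.5021, 0.3308, 0.1135]
tool_rot: [0.479, 0.878, 0.001, 0.0]
ft_force: [2.5, 2.1, -3.5]
grip_width: 0.0129
grasp_force: 15.0
```

Request:
move_arm:
  targets: [1,0,0,0,0,0,0.12,1,0,0,0,0,0,0.25,1,0,0,0,0,0,0.38,1,0,0,0,0,0,0.5,1,0,0,0,0,0,0.6]

```text
time_s: 7.35
eef_pos: [0.5016, 0.3306, 0.1135]
tool_rot: [0.728, 0.686, 0.0, -0.0]
ft_force: [1.6, 2.6, -3.0]
grip_width: 0.0131
grasp_force: 15.0
```

Request:
move_arm:
  targets: [1,0,0,0,0,0,0.12,1,0,0,0,0,0,0.25,1,0,0,0,0,0,0.38,1,0,0,0,0,0,0.55,1,0,0,0,0,0,0.55]

```text
time_s: 7.98
eef_pos: [0.5011, 0.3308, 0.1135]
tool_rot: [0.892, 0.453, -0.0, -0.0]
ft_force: [1.4, 1.5, -1.5]
grip_width: 0.0129
grasp_force: 15.0
```

Request:
move_arm:
  targets: [0.5,0,0,0,0,0,0,0.5,0,0,0,0,0,0,0.5,0,0,0,0,0,0,0.5,0,0,-0.05,0,0,0,0.5,0,0,-0.1,0,0,0]

```text
time_s: 8.6
eef_pos: [0.5013, 0.3299, 0.2142]
tool_rot: [0.892, 0.452, -0.001, 0.0]
ft_force: [0.3, 0.2, 0.1]
grip_width: 0.0427
grasp_force: 0.0
```

```bash
python3 - <<'E'
from h import *
t=cap('top','t2.png'); plan([.5298,-.0216,.2],6); plan([.53,.13,.2],6)
a=cv2.imread('pics/t2.png'); cv2.imwrite('pics/t2c.png',cv2.resize(a[110:290,140:440],None,fx=2.5,fy=2.5,interpolation=cv2.INTER_CUBIC))
E
```

```text
shift [-0.2709  0.2304  0.02  ] turn/60deg [ 0.0071 -0.0084 -0.7042] rows 5.7 now [0.504  0.3329 0.222 ] yang -36.25
shift [-0.1485  0.1409  0.021 ] turn/60deg [ 0.0071 -0.0084 -0.7042] rows 3.9 now [0.504  0.3329 0.222 ] yang -36.25
```

View pics/t2c.png

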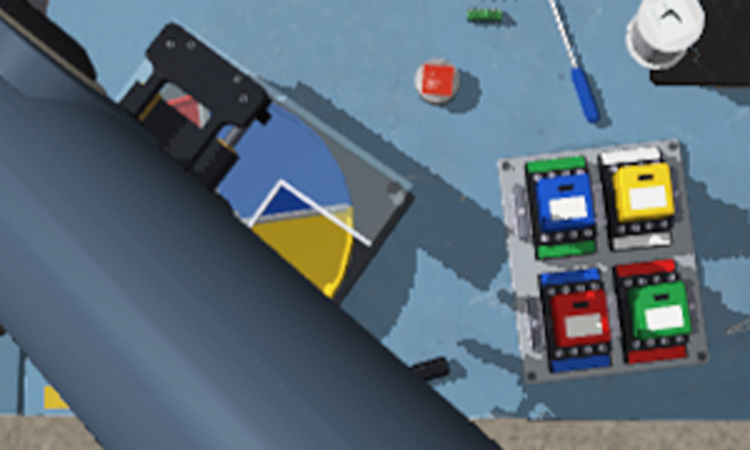

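The yellow/blue boundary now lies at about −81°, so the yellow bin is at the notch (about 0 rad). On to the yellow relay.

Request:
move_arm:
  targets: [0,-0.04,0.04,0,0,0,-0.13,0,-0.08,0.08,0,0,0,-0.27,0,-0.13,0.12,0,0,0,-0.41,0,-0.17,0.15,0,0,0,-0.55,0,-0.21,0.18,0,0,0,-0.7]

```text
time_s: 9.28
eef_pos: [0.5222, 0.0523, 0.2135]
tool_rot: [0.669, 0.743, -0.0, 0.0]
ft_force: [1.4, -0.3, 0.2]
grip_width: 0.0833
grasp_force: 0.0
```

```bash
python3 - <<'E'
from h import *
t=cap('top');w=cap('wrist');w=cap('wrist','w4.png')
def tri(a,uv1,b,uv2):
    o1,d1=ray(a,*uv1);o2,d2=ray(b,*uv2)
    x=np.linalg.lstsq(np.c_[d1,-d2],o2-o1,rcond=None)[0]
    return np.round((o1+d1*x[0]),3),np.round((o2+d2*x[1]),3)
w0=dict(mtx=w['mtx'],mount=w['mount'],s=dict(tool_rot=[.673,.74,0,0],eef_pos=[.41005,.01858,.3596]))
print('spool',tri(w0,(490,218),t,(407,120)))
det(w,['yellow_relay','red_relay','blue_relay','green_relay','spare_socket'])
plan([.5298,-.0216,.15],6)
E
```

```text
spool (array([ 0.662, -0.033,  0.086]), array([ 0.66 , -0.039,  0.087]))
yellow_relay [([0.5303, -0.0161, 0.0292], 0.59)]
red_relay [([0.4288, 0.0309, 0.0275], 0.65)]
blue_relay [([0.5222, 0.0439, 0.0311], 0.73)]
green_relay [([0.4343, -0.0338, 0.0281], 0.81)]
spare_socket [([0.5271, -0.0219, 0.0077], 0.73)]
shift [-0.0784 -0.0005  0.0637] turn/60deg [ 0.0003 -0.0005 -0.0019] rows 1.6 now [0.5223 0.0564 0.2137] yang 5.88
```

Request:
move_arm:
  targets: [0,-0.04,0,0.03,0,0,0,0,-0.077,0,0.07,0,0,0,0,-0.077,0,0.11,0,0,0,0,-0.077,0,0.154,0,0,0,0,-0.077,0,0.154,0,0,0]
  newtons: 25

```text
time_s: 10.3
eef_pos: [0.5278, -0.0208, 0.0571]
tool_rot: [0.67, 0.742, -0.002, -0.003]
ft_force: [-0.0, 0.0, 1.3]
grip_width: 0.087
grasp_force: 0.0
```

Request:
move_arm:
  targets: [1,0,0,0,0,0,0,1,0,0,0,0,0,0,1,0,0,0,0,0,0,1,0,0,0,0,0,0,1,0,0,0,0,0,0]

```text
time_s: 10.92
eef_pos: [0.5302, -0.0222, 0.0598]
tool_rot: [0.671, 0.741, 0.0, 0.0]
ft_force: [-0.1, -0.1, -0.1]
grip_width: 0.045
grasp_force: 0.0
```

Request:
move_arm:
  targets: [1,0,0,0,0,0,0,1,0,0,0,0,0,0]

```text
time_s: 11.18
eef_pos: [0.5302, -0.0222, 0.0597]
tool_rot: [0.671, 0.741, -0.0, 0.0]
ft_force: [-1.0, -0.6, 2.4]
grip_width: 0.042
grasp_force: 25.0
```

Request:
move_arm:
  targets: [1,0,0,-0.03,0,0,0,1,0,0,-0.07,0,0,0,1,0,0,-0.11,0,0,0,1,0,0,-0.12,0,0,0,1,0,0,-0.12,0,0,0]

```text
time_s: 11.8
eef_pos: [0.5298, -0.0223, 0.1792]
tool_rot: [0.671, 0.741, -0.0, 0.0]
ft_force: [-0.1, 0.4, -1.1]
grip_width: 0.0419
grasp_force: 25.0
```

```bash
python3 - <<'E'
from h import *
a=np.radians(-125.4); c=np.array([.502,.3305]); b=c+.078*np.array([np.cos(a),np.sin(a)]); print(b)
s=manip.read_state(); print(s['grip_width'],s['grasp_force'],s['joints'])
plan([*b,.18],-35.5)
E
```

```text
[0.45681607 0.26692003]
0.04193306438920805 24.976534699089825 [ 0.51662357  0.38208048 -0.69279723  1.91250501  0.29745056  0.95080037
 -0.21625852]
shift [ 0.2951 -0.0439 -0.0009] turn/60deg [-0.000e+00  4.000e-04  6.869e-01] rows 4.8 now [ 0.5298 -0.0223  0.1792] yang 5.71
```

Request:
move_arm:
  targets: [1,0.06,-0.01,0,0,0,0.14,1,0.12,-0.02,0,0,0,0.28,1,0.18,-0.03,0,0,0,0.42,1,0.24,-0.04,0,0,0,0.55,1,0.295,-0.044,0,0,0,0.69]

```text
time_s: 12.42
eef_pos: [0.455, 0.2681, 0.1774]
tool_rot: [0.891, 0.455, -0.002, 0.0]
ft_force: [1.0, 0.4, -1.5]
grip_width: 0.0418
grasp_force: 25.0
```

Request:
move_arm:
  targets: [1,0,0,0,0,0,0,1,0,0,0,0,0,0]

```text
time_s: 12.68
eef_pos: [0.4561, 0.266, 0.1777]
tool_rot: [0.889, 0.457, -0.002, 0.0]
ft_force: [0.3, 0.0, -0.5]
grip_width: 0.0417
grasp_force: 25.0
```

```bash
python3 - <<'E'
from h import *
cap('wrist','w5.png'); t=cap('scene','s5.png');
a=cv2.imread('pics/w5.png');b=cv2.imread('pics/s5.png')
cv2.imwrite('pics/m5.png',np.hstack([a[0:300,100:500],cv2.resize(b[170:370,150:400],(375,300))]))
plan([.4568,.2669,.065],-35.5)
E
```

```text
shift [ 0.0018 -0.0013  0.1133] turn/60deg [-0.0003  0.0026 -0.005 ] rows 1.8 now [0.4571 0.2649 0.1783] yang -35.80
```

View pics/m5.png

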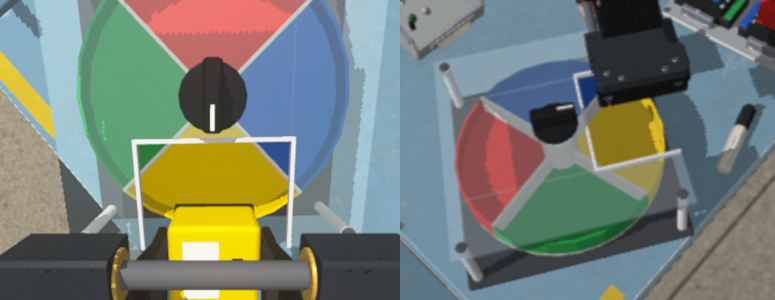

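The yellow bin is centred in the notch, and the relay at crop x≈213 lines up with the knob's line at x≈212. Lower, release with a part opening, and rise.

Request:
move_arm:
  targets: [1,0,0,0.04,0,0,0,1,0,0,0.08,0,0,0,1,0,0,0.114,0,0,0,1,0,0,0.116,0,0,0,1,0,0,0.117,0,0,0]

```text
time_s: 13.4
eef_pos: [0.4579, 0.2666, 0.0633]
tool_rot: [0.89, 0.456, 0.001, -0.0]
ft_force: [0.6, -0.2, -1.1]
grip_width: 0.0414
grasp_force: 25.0
```

Request:
move_arm:
  targets: [0.35,0,0,0,0,0,0,0.35,0,0,0,0,0,0,0.35,0,0,0,0,0,0,0.35,0,0,-0.04,0,0,0,0.35,0,0,-0.1,0,0,0]

```text
time_s: 14.02
eef_pos: [0.4559, 0.2663, 0.1625]
tool_rot: [0.89, 0.457, -0.002, -0.0]
ft_force: [1.9, -0.2, 0.6]
grip_width: 0.0566
grasp_force: 0.0
```

```bash
python3 - <<'E'
from h import *
w=cap('wrist','w6.png'); det(w,['yellow_relay']); t=cap('scene','s6.png'); det(t,['yellow_relay'])
a=cv2.imread('pics/w6.png');b=cv2.imread('pics/s6.png')
cv2.imwrite('pics/m6.png',np.hstack([a[0:300,100:500],cv2.resize(b[170:370,150:400],(375,300))]))
plan([.52,.15,.2],-15);
E
```

```text
yellow_relay [([0.4571, 0.2688, 0.0247], 0.71)]
yellow_relay [([0.4625, 0.2679, 0.0254], 0.63)]
shift [-0.0588  0.1193 -0.0361] turn/60deg [ 0.0023 -0.002  -0.3447] rows 2.2 now [0.4575 0.2673 0.1638] yang -35.68
```

View pics/m6.png

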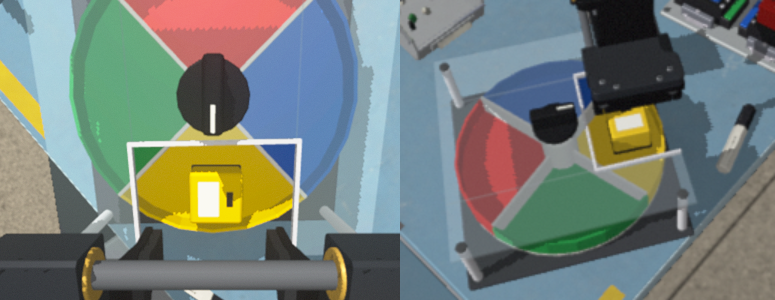

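The yellow relay stands in the open yellow bin (crop (217,193)). Next is red, from the blue socket to the spare.

```bash
python3 -c "
from h import *
plan([.428,.032,.2],6)"
```

```text
shift [-0.2083  0.1134 -0.0364] turn/60deg [ 0.0026 -0.0015 -0.6947] rows 3.9 now [0.4575 0.2673 0.1638] yang -35.68
```

Request:
move_arm:
  targets: [0.3,-0.04,0.02,-0.035,0,0,-0.14,0,-0.08,0.045,-0.035,0,0,-0.28,0,-0.12,0.07,-0.035,0,0,-0.42,0,-0.17,0.09,-0.035,0,0,-0.56,0,-0.208,0.113,-0.035,0,0,-0.695]

```text
time_s: 14.85
eef_pos: [0.4254, 0.0299, 0.196]
tool_rot: [0.667, 0.745, -0.001, -0.001]
ft_force: [1.0, 0.7, -0.4]
grip_width: 0.0856
grasp_force: 0.0
```

Request:
move_arm:
  targets: [0,0,0,0,0,0,0,0,0,0,0,0,0,0]

```text
time_s: 15.1
eef_pos: [0.4269, 0.0325, 0.1968]
tool_rot: [0.669, 0.743, -0.0, -0.001]
ft_force: [-0.4, -0.5, 0.2]
grip_width: 0.0868
grasp_force: 0.0
```

```bash
python3 - <<'E'
from h import *
w=cap('wrist'); w=cap('wrist','w7.png'); det(w,['red_relay','blue_relay','green_relay','spare_socket','blue_socket'])
plan([.4276,.032,.059],6); print(manip.read_state()['joints'])
E
```

```text
red_relay [([0.429, 0.0348, 0.031], 0.56)]
blue_relay [([0.5236, 0.0401, 0.0313], 0.64)]
green_relay [([0.4333, -0.0314, 0.0286], 0.81)]
spare_socket [([0.5292, -0.023, 0.0091], 0.56)]
blue_socket []
shift [-1.000e-03  1.000e-04  1.385e-01] turn/60deg [-0.0001 -0.0002  0.002 ] rows 2.2 now [0.4274 0.033  0.1975] yang 6.12
[ 0.49619304  0.17926394 -0.73714361  2.10233631  0.15198531  0.91154806
 -0.21969744]
```

Request:
move_arm:
  targets: [0,0,0,0.05,0,0,0,0,0,0,0.1,0,0,0,0,0,0,0.138,0,0,0,0,0,0,0.138,0,0,0,1,0,0,0.138,0,0,0]

```text
time_s: 16.08
eef_pos: [0.4284, 0.0327, 0.0606]
tool_rot: [0.669, 0.743, 0.001, 0.001]
ft_force: [-0.2, -0.7, -0.6]
grip_width: 0.0824
grasp_force: 0.0
```

Request:
move_arm:
  targets: [1,0,0,0,0,0,0,1,0,0,0,0,0,0,1,0,0,0,0,0,0,1,0,0,0,0,0,0,1,0,0,0,0,0,0]

```text
time_s: 16.7
eef_pos: [0.4275, 0.0321, 0.0597]
tool_rot: [0.669, 0.743, -0.0, 0.0]
ft_force: [-0.6, -0.6, 2.9]
grip_width: 0.0419
grasp_force: 24.9
```

Request:
move_arm:
  targets: [1,0,0,0,0,0,0,1,0,0,0,0,0,0]

```text
time_s: 16.95
eef_pos: [0.4275, 0.0321, 0.0597]
tool_rot: [0.669, 0.743, -0.0, 0.0]
ft_force: [-1.7, -0.7, 5.9]
grip_width: 0.0418
grasp_force: 24.9
```

Request:
move_arm:
  targets: [1,0,0,-0.03,0,0,0,1,0,0,-0.07,0,0,0,1,0,0,-0.09,0,0,0,1,0,0,-0.09,0,0,0]

```text
time_s: 17.45
eef_pos: [0.4282, 0.0322, 0.1503]
tool_rot: [0.669, 0.743, 0.001, 0.001]
ft_force: [-0.2, -0.6, -1.6]
grip_width: 0.0417
grasp_force: 24.9
```

```bash
python3 -c "
from h import *
plan([.5300,-.022,.15],6)"
```

```text
shift [-0.0645  0.0956  0.0007] turn/60deg [ 0.0029  0.0006 -0.    ] rows 1.8 now [0.4282 0.0322 0.1503] yang 6.00
```

Request:
move_arm:
  targets: [1,-0.03,0.045,0,0,0,0,1,-0.05,0.08,0,0,0,0,1,-0.0645,0.096,0,0,0,0,1,-0.0645,0.096,0,0,0,0,1,-0.0645,0.096,0.03,0,0,0]

```text
time_s: 18.08
eef_pos: [0.53, -0.021, 0.1196]
tool_rot: [0.669, 0.743, 0.001, 0.001]
ft_force: [0.1, 0.5, -1.3]
grip_width: 0.0421
grasp_force: 24.9
```

```bash
python3 - <<'E'
from h import *
w=cap('wrist','w8.png'); cap('wrist'); plan([.53,-.022,.06],6); det(cap('wrist'),['red_relay'])
s=cap('scene'); det(s,['red_relay','spare_socket','blue_socket'])
E
```

```text
shift [-0.0011  0.0046  0.0562] turn/60deg [-0.0078 -0.001   0.0019] rows 0.9 now [ 0.5258 -0.0214  0.1162] yang 6.12
red_relay []
red_relay [([0.5257, -0.0201, 0.0865], 0.82)]
spare_socket [([0.5297, -0.023, 0.0075], 0.82), ([0.4341, -0.0331, 0.0071], 0.72)]
blue_socket [([0.4289, 0.0286, 0.008], 0.75)]
```

Request:
move_arm:
  targets: [1,0,0,0,0,0,0,1,0,0,0.03,0,0,0,1,0,0,0.045,0,0,0,1,0,0,0.055,0,0,0,1,0,0,0.06,0,0,0]

```text
time_s: 19.1
eef_pos: [0.5297, -0.0218, 0.0595]
tool_rot: [0.669, 0.743, -0.0, -0.0]
ft_force: [-10.1, -0.6, 31.9]
grip_width: 0.0419
grasp_force: 25.0
```

Request:
move_arm:
  targets: [1,0,0,0,0,0,0,1,0,0,0,0,0,0,1,0,0,0,0,0,0]

```text
time_s: 19.48
eef_pos: [0.5298, -0.022, 0.0598]
tool_rot: [0.669, 0.743, 0.0, 0.0]
ft_force: [-0.6, 0.0, -1.1]
grip_width: 0.0413
grasp_force: 25.0
```

Request:
move_arm:
  targets: [0,0,0,0,0,0,0,0,0,0,0,0,0,0,0,0,0,0,0,0,0,0,0,0,-0.04,0,0,0,0,0,0,-0.09,0,0,0]

```text
time_s: 20.1
eef_pos: [0.5288, -0.0219, 0.1497]
tool_rot: [0.669, 0.743, -0.001, -0.001]
ft_force: [1.4, -0.3, 0.4]
grip_width: 0.0822
grasp_force: 0.0
```

Request:
move_arm:
  targets: [0,0,0,0,0,0,0,0,0,0,0,0,0,0]

```text
time_s: 20.35
eef_pos: [0.5292, -0.0222, 0.1492]
tool_rot: [0.669, 0.743, -0.0, -0.0]
ft_force: [0.2, -0.6, -1.1]
grip_width: 0.0865
grasp_force: 0.0
```

```bash
python3 - <<'E'
from h import *
s=cap('scene','s9.png'); det(s,['red_relay','blue_relay','green_relay'])
b=cv2.imread('pics/s9.png');cv2.imwrite('pics/m9.png',cv2.resize(b[90:240,290:470],(720,600)))
plan([.5231,.042,.15],6)
E
```

```text
red_relay [([0.531, -0.0224, 0.0303], 0.73)]
blue_relay [([0.5211, 0.0456, 0.0312], 0.72)]
green_relay [([0.4309, -0.0336, 0.0285], 0.98)]
shift [ 0.0642  0.001  -0.0017] turn/60deg [-0.0023 -0.0005  0.0006] rows 1.0 now [ 0.5288 -0.022   0.1483] yang 6.03
```

View pics/m9.png

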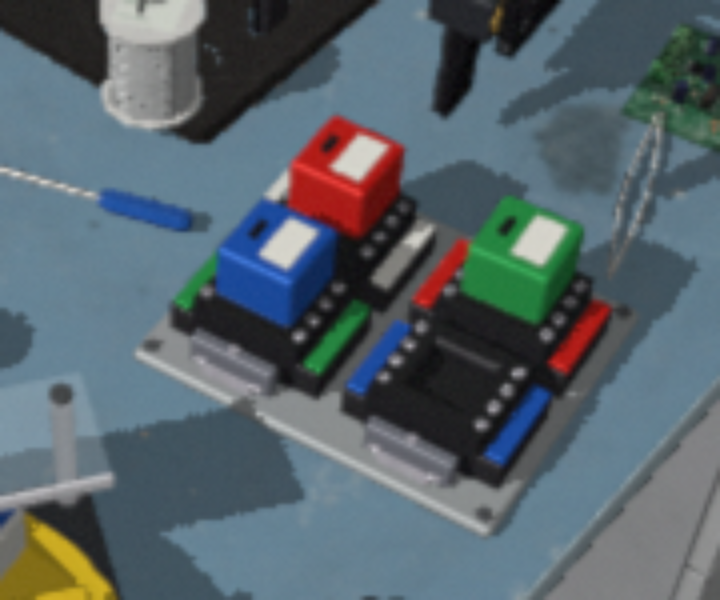

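Red is seated square in the spare socket, and the blue socket (440,385) is empty. Blue next.

Request:
move_arm:
  targets: [0,0.04,0,0,0,0,0,0,0.064,0,0,0,0,0,0,0.064,0,0.05,0,0,0,0,0.064,0,0.09,0,0,0,0,0.064,0,0.09,0,0,0]

```text
time_s: 21.18
eef_pos: [0.5201, 0.0415, 0.0565]
tool_rot: [0.669, 0.744, -0.003, -0.003]
ft_force: [-0.7, -0.6, 0.3]
grip_width: 0.0869
grasp_force: 0.0
```

Request:
move_arm:
  targets: [1,0,0,0,0,0,0,1,0,0,0,0,0,0,1,0,0,0,0,0,0,1,0,0,0,0,0,0,1,0,0,0,0,0,0]

```text
time_s: 21.8
eef_pos: [0.523, 0.0416, 0.0598]
tool_rot: [0.669, 0.743, 0.0, 0.0]
ft_force: [-1.8, 0.1, -0.5]
grip_width: 0.0448
grasp_force: 0.4
```

Request:
move_arm:
  targets: [1,0,0,0,0,0,0,1,0,0,0,0,0,0,1,0,0,0,0,0,0]

```text
time_s: 22.18
eef_pos: [0.5229, 0.0417, 0.0597]
tool_rot: [0.669, 0.743, -0.0, 0.0]
ft_force: [-1.9, -1.1, 4.3]
grip_width: 0.0419
grasp_force: 25.0
```

Request:
move_arm:
  targets: [1,0,0,-0.04,0,0,0,1,0,0,-0.09,0,0,0,1,0,-0.05,-0.09,0,0,0,1,0,-0.0955,-0.09,0,0,0,1,0,-0.0955,-0.09,0,0,0]

```text
time_s: 22.8
eef_pos: [0.4242, 0.0308, 0.1488]
tool_rot: [0.669, 0.743, -0.002, -0.0]
ft_force: [0.7, -0.0, -1.6]
grip_width: 0.0415
grasp_force: 25.0
```

Request:
move_arm:
  targets: [1,0,0,0,0,0,0,1,0,0,0.04,0,0,0,1,0,0,0.065,0,0,0,1,0,0,0.08,0,0,0,1,0,0,0.09,0,0,0]

```text
time_s: 23.42
eef_pos: [0.4288, 0.0321, 0.059]
tool_rot: [0.669, 0.743, 0.0, -0.0]
ft_force: [-9.1, -0.7, 31.9]
grip_width: 0.0418
grasp_force: 25.0
```

Request:
move_arm:
  targets: [1,0,0,0,0,0,0,1,0,0,0,0,0,0,1,0,0,0,0,0,0]

```text
time_s: 23.8
eef_pos: [0.4283, 0.0317, 0.0599]
tool_rot: [0.669, 0.743, 0.0, 0.0]
ft_force: [0.1, -0.7, -0.5]
grip_width: 0.0418
grasp_force: 25.0
```

Seated. Release and rise, then green from the red socket: delta to it is (0.006, −0.0634), so tool shift (−0.0637, 0).

Request:
move_arm:
  targets: [0,0,0,0,0,0,0,0,0,0,0,0,0,0,0,0,0,0,0,0,0,0,0,0,-0.04,0,0,0,0,0,0,-0.09,0,0,0]

```text
time_s: 24.42
eef_pos: [0.4271, 0.0318, 0.1499]
tool_rot: [0.669, 0.744, -0.001, -0.001]
ft_force: [0.1, -0.9, -0.4]
grip_width: 0.0824
grasp_force: 0.0
```

Request:
move_arm:
  targets: [0,-0.04,0,0,0,0,0,0,-0.064,0,0,0,0,0,0,-0.064,0,0.05,0,0,0,0,-0.064,0,0.09,0,0,0,0,-0.064,0,0.09,0,0,0]

```text
time_s: 25.05
eef_pos: [0.4325, -0.0318, 0.0577]
tool_rot: [0.669, 0.744, -0.002, -0.003]
ft_force: [0.5, -0.5, 0.3]
grip_width: 0.0871
grasp_force: 0.0
```

Request:
move_arm:
  targets: [1,0,0,0,0,0,0,1,0,0,0,0,0,0,1,0,0,0,0,0,0,1,0,0,0,0,0,0,1,0,0,0,0,0,0]

```text
time_s: 25.68
eef_pos: [0.4348, -0.032, 0.0598]
tool_rot: [0.669, 0.743, 0.0, 0.0]
ft_force: [0.6, -0.4, -0.3]
grip_width: 0.0448
grasp_force: 0.0
```

Request:
move_arm:
  targets: [1,0,0,0,0,0,0,1,0,0,0,0,0,0,1,0,0,0,0,0,0]

```text
time_s: 26.05
eef_pos: [0.4347, -0.032, 0.0597]
tool_rot: [0.669, 0.743, -0.0, 0.0]
ft_force: [-2.0, -0.2, 5.2]
grip_width: 0.0422
grasp_force: 25.0
```

```bash
python3 - <<'E'
from h import *
det(cap('scene'),['red_relay','blue_relay','green_relay','yellow_relay'])
plan([.5231,.042,.0597],6); plan([.4343,-.0317,.0597],6)
E
```

```text
red_relay [([0.5279, -0.0195, 0.0276], 0.66)]
blue_relay [([0.4308, 0.037, 0.0298], 0.85)]
green_relay [([0.4314, -0.0346, 0.029], 0.77), ([0.5292, -0.0191, 0.0273], 0.69)]
yellow_relay [([0.4631, 0.2661, 0.0249], 0.69)]
shift [ 0.0643  0.0957 -0.0001] turn/60deg [-0.0001  0.0003  0.0004] rows 1.8 now [ 0.4347 -0.032   0.0597] yang 6.02
shift [ 0.0003 -0.0003 -0.    ] turn/60deg [-0.0001  0.0003  0.0004] rows 0.0 now [ 0.4347 -0.032   0.0597] yang 6.02
```

Request:
move_arm:
  targets: [1,0,0,-0.04,0,0,0,1,0,0,-0.09,0,0,0,1,0.03,0.045,-0.09,0,0,0,1,0.064,0.0955,-0.09,0,0,0,1,0.064,0.0955,-0.09,0,0,0]

```text
time_s: 26.92
eef_pos: [0.5257, 0.046, 0.1497]
tool_rot: [0.667, 0.745, 0.003, -0.0]
ft_force: [-0.5, -0.5, -1.7]
grip_width: 0.0419
grasp_force: 25.0
```

Request:
move_arm:
  targets: [1,0,0,0,0,0,0,1,0,0,0.04,0,0,0,1,0,0,0.065,0,0,0,1,0,0,0.08,0,0,0,1,0,0,0.09,0,0,0]

```text
time_s: 27.55
eef_pos: [0.5225, 0.041, 0.0592]
tool_rot: [0.669, 0.743, -0.001, 0.0]
ft_force: [-8.9, -0.8, 30.7]
grip_width: 0.0418
grasp_force: 25.0
```

Request:
move_arm:
  targets: [1,0,0,0,0,0,0,1,0,0,0,0,0,0,1,0,0,0,0,0,0]

```text
time_s: 27.92
eef_pos: [0.5232, 0.0417, 0.0599]
tool_rot: [0.669, 0.743, 0.0, 0.0]
ft_force: [-0.7, -0.3, -0.7]
grip_width: 0.0417
grasp_force: 25.0
```

Seated. Release, then go to red in the spare (tool shift (−0.064, 0)).

Request:
move_arm:
  targets: [0,0,0,0,0,0,0,0,0,0,0,0,0,0,0,0,0,0,0,0,0,0,0,0,-0.04,0,0,0,0,0,0,-0.09,0,0,0]

```text
time_s: 28.55
eef_pos: [0.5221, 0.0416, 0.1497]
tool_rot: [0.669, 0.743, -0.001, -0.001]
ft_force: [0.8, -0.4, 0.2]
grip_width: 0.083
grasp_force: 0.0
```

Request:
move_arm:
  targets: [0,-0.04,0,0,0,0,0,0,-0.064,0,0,0,0,0,0,-0.064,0,0.05,0,0,0,0,-0.064,0,0.09,0,0,0,0,-0.064,0,0.09,0,0,0]

```text
time_s: 29.18
eef_pos: [0.5274, -0.022, 0.0573]
tool_rot: [0.669, 0.743, -0.002, -0.002]
ft_force: [-0.1, 0.6, 0.3]
grip_width: 0.0869
grasp_force: 0.0
```

Request:
move_arm:
  targets: [1,0,0,0,0,0,0,1,0,0,0,0,0,0,1,0,0,0,0,0,0,1,0,0,0,0,0,0,1,0,0,0,0,0,0]

```text
time_s: 29.8
eef_pos: [0.5298, -0.0219, 0.0598]
tool_rot: [0.669, 0.743, 0.0, 0.0]
ft_force: [0.0, -0.0, 0.7]
grip_width: 0.0449
grasp_force: 0.0
```

Request:
move_arm:
  targets: [1,0,0,0,0,0,0,1,0,0,0,0,0,0,1,0,0,0,0,0,0]

```text
time_s: 30.18
eef_pos: [0.5297, -0.0219, 0.0597]
tool_rot: [0.669, 0.743, -0.0, 0.0]
ft_force: [-0.1, 0.2, 3.4]
grip_width: 0.0418
grasp_force: 25.0
```

```bash
python3 - <<'E'
from h import *
plan([.4343,-.0317,.0597],6)
E
```

```text
shift [ 0.0003 -0.0959  0.    ] turn/60deg [0.0001 0.0002 0.0004] rows 1.5 now [ 0.5297 -0.0219  0.0597] yang 6.02
```

Request:
move_arm:
  targets: [1,0,0,-0.04,0,0,0,1,0,0,-0.09,0,0,0,1,0,-0.05,-0.09,0,0,0,1,0,-0.0955,-0.09,0,0,0,1,0,-0.0955,-0.09,0,0,0]

```text
time_s: 30.8
eef_pos: [0.4305, -0.0328, 0.1486]
tool_rot: [0.669, 0.743, -0.002, -0.001]
ft_force: [0.0, -0.6, -0.3]
grip_width: 0.0418
grasp_force: 25.0
```

Request:
move_arm:
  targets: [1,0,0,0,0,0,0,1,0,0,0.04,0,0,0,1,0,0,0.065,0,0,0,1,0,0,0.08,0,0,0,1,0,0,0.09,0,0,0]

```text
time_s: 31.42
eef_pos: [0.4355, -0.0316, 0.059]
tool_rot: [0.669, 0.743, 0.0, -0.0]
ft_force: [-8.0, -0.6, 31.1]
grip_width: 0.0417
grasp_force: 25.0
```

Request:
move_arm:
  targets: [1,0,0,0,0,0,0,1,0,0,0,0,0,0,1,0,0,0,0,0,0]

```text
time_s: 31.8
eef_pos: [0.435, -0.032, 0.0599]
tool_rot: [0.669, 0.743, 0.0, 0.0]
ft_force: [0.5, 0.2, -1.1]
grip_width: 0.0421
grasp_force: 25.0
```

Request:
move_arm:
  targets: [0,0,0,0,0,0,0,0,0,0,0,0,0,0,0,0,0,0,0,0,0,0,0,0,-0.04,0,0,0,0,0,0,-0.1,0,0,0]

```text
time_s: 32.42
eef_pos: [0.4334, -0.0319, 0.1595]
tool_rot: [0.669, 0.743, -0.001, -0.002]
ft_force: [2.0, -0.6, -0.3]
grip_width: 0.0825
grasp_force: 0.0
```

Request:
move_arm:
  targets: [0,0,0,-0.06,0,0,0,0,0,0,-0.1,0,0,0,0,0,0,-0.1,0,0,0,0,0,0,-0.1,0,0,0]

```text
time_s: 32.92
eef_pos: [0.434, -0.0321, 0.2588]
tool_rot: [0.669, 0.743, -0.001, -0.0]
ft_force: [0.3, -0.7, -0.0]
grip_width: 0.087
grasp_force: 0.0
```

```bash
python3 - <<'E'
from h import *
s=cap('scene','s10.png'); det(s,['red_relay','blue_relay','green_relay','yellow_relay','red_socket','blue_socket','green_socket'])
b=cv2.imread('pics/s10.png');cv2.imwrite('pics/m10.png',cv2.resize(b[90:360,170:470],(667,600)))
E
```

```text
red_relay [([0.4349, -0.0343, 0.0274], 0.74)]
blue_relay [([0.4284, 0.0365, 0.0301], 0.98)]
green_relay [([0.5221, 0.0407, 0.0302], 0.92), ([0.4338, -0.0322, 0.0299], 0.39)]
yellow_relay [([0.462, 0.2665, 0.0281], 0.9)]
red_socket []
blue_socket [([0.4271, 0.0295, 0.0054], 0.6), ([0.5187, 0.0395, 0.0277], 0.39), ([0.4352, -0.0303, 0.0059], 0.17)]
green_socket [([0.5254, 0.043, 0.0062], 0.89), ([0.4334, -0.0312, 0.0284], 0.34)]
```

View pics/m10.png

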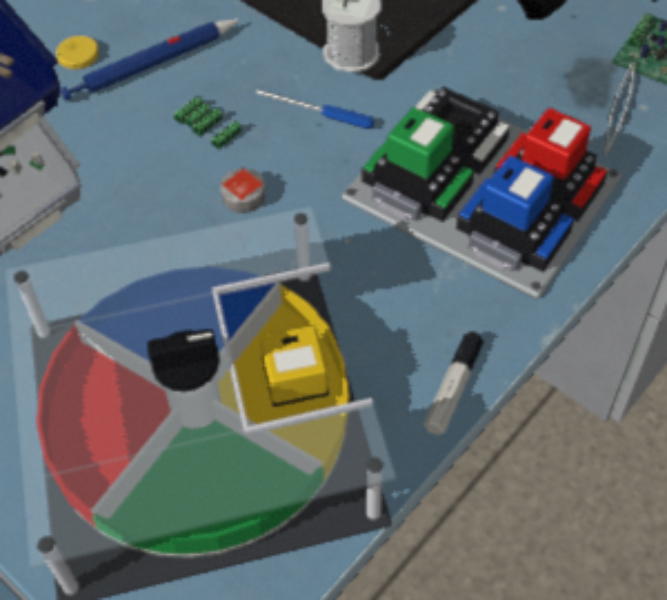

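The green (420,140), blue (517,190) and red (557,138) relays are upright and seated in the sockets of their own colours. Yellow (295,365) stands in its bin at the notch.

```bash
python3 -c "
from bench import manip
print(manip.job_done())"
```

```text
the job is handed in; nothing more can be done
None
```

The job is handed in at about 33 s of robot time: the yellow relay is in its bin at the notch, and the red, blue and green relays are each seated upright in their own sockets; the hand-in call returned no verdict.

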